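# Scrub the tall beaker with the wide bottle brush

### The arm

A 6-joint arm with a two-finger parallel gripper is mounted at the origin on the work surface. World frame = base frame: x ahead of the robot, y to its left, z up, the work surface at z = 0. Lengths are in mm, angles in rad, forces in N, time in s.
With the tool pointing down it reaches from about 425 to 925 mm from the base axis. Payload 12.5 kg.
Tool frame: the origin (TCP) lies on the centre line of the jaws, within the pads' length; the fingertips stand 25 mm ahead of it and the grasp point (between the pads) lies 6 mm ahead of it; z points along the fingers, y is the line along which they close (so a half turn about z gives the same grasp; the last joint's range is limited). The gripper opens to 85 mm and grips with 20 to 120 N. Pads are 22 mm wide; open, the fingers measure 114 mm over their backs; the gripper's body (76 mm by 85 mm) begins 54 mm behind the grasp point. The pads swing forward as they close: fully open they stand 13 mm farther back than shut.
Start: joints at [1.005, 0.491, 1.559, -0, 1.092, -0.106], TCP at [277.34, 560.111, 256.327] pointing down, gripper open.
Joint ranges: [-3.1, 3.1], [-0.84, 2.19], [0.05, 2.79], [-1.13, 4.28], [0.06, 2.93], [-2.69, 2.69]. Speed limits (rad/s): [2.22, 2.22, 2.79, 3.14, 3.14, 3.14].

### API

Orientations are given as a unit quaternion [w, x, y, z].
In Python, from cell import * gives the robot as it stands.
- The arm moves only by the tool jog_arm, never from a script. Its argument "commands" is a list of rows, each a list of 6 numbers: the shift along the tool's x, y, z in m, then the turn, a rotation vector about the tool's x, y, z in rad. A call has 1 to 5 rows; each row is the pose to reach, as a shift and turn from the pose commanded when the call began, along the tool's axes at that moment; what a row does not reach only later rows make up. A row lasts 1/12 s, in which the tool goes at most 41.7 mm and 7.16 degrees, less where a joint would pass 70% of its speed; a pose out of reach is approached as far as the arm can. A call with a gripper value outside its range is refused whole. "jaw" is the finger opening in m, from 0 to 0.0854, set as the call begins (left out, the last holds). The fingers move at their own pace and stop on an object; "squeeze" is the grip in N (left out, the last holds). Time passes only in rows, so rows that repeat a pose let the fingers close. It gives the time, the measured TCP pose, the force, the opening and the grip force at its end, in the units of the state.
- get_obs(): the state, without advancing time (a new reading comes with each control period).
- snapshot(name): name is "side" or "top"; returns (picture, depth): 400x640x3 uint8, blue, green, red; 400x640 float32, mm along the optical axis (not along the pixel's ray), 0 where there is no reading.
- camera_params(name): a dict with "fx", "fy", "cx", "cy" (pixels), "extrinsics" (4x4, takes a point from camera to world coordinates). Camera axes: x right, y down, z forward; pixel columns grow to the right and rows downward; lengths in mm; the calibration is good to about 2 mm. A picture is of the moment at which its call begins. camera_params takes no time and is no camera call.
- close_job(): hands the job in; it is judged then, once.
The state is a dict: "time": time; "joints": joint angles; "joint_velocities": joint speeds; "joint_efforts": joint torques, N m; "eef_pos": TCP position; "orientation": TCP orientation; "force": force on the tool from outside, world axes, zero at the start; "torque": the same for the moment, N m; "width": finger opening in mm; "finger_force": force on a finger pad.
Only numpy, scipy, OpenCV 4.12 (cv2) and the standard library are available. Lean on these libraries where they do the work, as an engineer would, in place of code of your own. Each camera call takes 0.05 s, during which the arm holds its last target. There are 200 camera calls.

### The job

Take the tall white beaker from the mat and set it down gently, upright, inside the aluminium tray. Then scrub it there with the wide brush from the stand: three strokes, each going right down to the bottom of the beaker and back up until most of the bristle head is out of the mouth. Hang the brush back in a fork of the stand by its collar, leave the beaker upright in the tray, and leave everything else where it is.

Things in the scene. Friction and masses are not known exactly. Their poses are not given: they have to be found in the camera images.
- beaker: The tall plain white plastic beaker, open at the top: straight round wall of outer diameter 62 mm, height 120 mm, wall 3 mm, inner floor 4 mm above its underside, about 140 g. Starts upright on the grey mat. Origin: centre of its underside; z up
- tray: Shallow aluminium tray fixed on the bench, 170 mm (its x) by 150 mm (its y), rim 18 mm high, walls and floor 5 mm thick. Origin: centre of its underside; z up. Its place and yaw vary, mostly straight ahead of the robot
- brush: The wide bottle brush (black bristle head, grey rows): hangs vertical in a fork by its collar. Origin: the tip, centre of its lower end; z up the handle. From the tip: rigid bristle head 36 mm diameter, 0 to 75 mm; stem 6 mm diameter to 115 mm; white collar disc 38 mm diameter, 115 to 121 mm; plain round white handle 18 mm diameter, 121 to 200 mm; about 70 g
- brush_collar (a point): Point on the wide brush's axis at the underside of its collar, 115 mm above the tip; in the fork it lies at the height of the fork point
- stand: Fixed white carousel stand, left or right of the tray, turned any way: round base 150 mm diameter and 12 mm high, thin column, three open forks at the top, 120 degrees apart (fork 0, 1, 2 counter-clockwise from above). Origin: centre of its base underside. Nothing of it is higher than 161 mm
- fork0 (a point): Hanging point, 155 mm above the bench, 65 mm out from the stand's axis: centre of a radial slot 21 mm wide, open at its outer end, between two prongs (each 10 mm wide, out to 94 mm from the axis, tops at this height, with 6 mm high end lips). A collar rests on the prongs, the stem in the slot. To free a brush lift it 10 to 20 mm and draw it outward 60 mm. One of the three forks is empty
- fork1 (a point): Hanging point, 155 mm above the bench, 65 mm out from the stand's axis: centre of a radial slot 21 mm wide, open at its outer end, between two prongs (each 10 mm wide, out to 94 mm from the axis, tops at this height, with 6 mm high end lips). A collar rests on the prongs, the stem in the slot. To free a brush lift it 10 to 20 mm and draw it outward 60 mm. One of the three forks is empty
- fork2 (a point): Hanging point, 155 mm above the bench, 65 mm out from the stand's axis: centre of a radial slot 21 mm wide, open at its outer end, between two prongs (each 10 mm wide, out to 94 mm from the axis, tops at this height, with 6 mm high end lips). A collar rests on the prongs, the stem in the slot. To free a brush lift it 10 to 20 mm and draw it outward 60 mm. One of the three forks is empty
- slim_brush: Bystander, the slim tube brush: hangs vertical in a fork by its collar. Origin: the tip, centre of its lower end; z up the handle. From the tip: rigid bristle head 18 mm diameter, 0 to 75 mm; stem 6 mm diameter to 115 mm; white collar disc 38 mm diameter, 115 to 121 mm; plain round white handle 18 mm diameter, 121 to 200 mm; about 70 g
- mat: Grey plastic mat fixed on the bench on the other side of the tray from the stand, 210 by 210 mm, 4 mm thick, with four vessels at its corners about 106 mm apart in any arrangement. Origin: centre of its underside
- squat_beaker: Bystander: squat plain white beaker, outer diameter 70 mm, height 70 mm, standing on the mat. Origin: centre of its underside
- wash_bottle: Bystander: white wash bottle, 62 mm diameter to 115 mm height, shoulder narrowing to a blue cap 36 mm across, spout reaching 28 mm from its axis; 203 mm high in all, on the mat. Origin: centre of its underside
- jar: Bystander: closed amber jar, 60 mm diameter, 105 mm high, on the mat. Origin: centre of its underside
Mind the look-alikes: they are no part of the job. What is shaped like the brush but purple is not meant. Of the things shaped like the stand, the white one is meant.

How it is judged:
By the outcome, as a careful person would: the job done as asked, in the order asked, and still so for the second after the job is handed in, with the robot touching nothing.
It also fails if it takes over 72 s, if anything falls off the work surface, if the arm or the gripper's body presses on something with over 40 N, if the wrist force passes 120 N, or if a joint passes its speed limit or range.

## Working session

There is one attempt and no reset: what is moved stays moved. The work goes in short steps, Python scripts to look and compute and a tool call to move; the robot and the scene stay as the last step left them, time stands still between calls to the robot, and variables do not carry over. Pictures are saved under pics/ and viewed, at most 10 in all, crops included, and the job is handed in when it is done.

Besides the shell and the picture viewer there is one more tool, called after "Call:" by a JSON object that holds its "fn" and its "kwargs". jog_arm: Moves the arm, as the interface text tells. Its arguments: {"type":"object","properties":{"commands":{"type":"array"},"jaw":{"type":"number"},"squeeze":{"type":"number"}},"required":["commands"]}

```bash
mkdir -p pics && ls && python3 - <<'E'
from cell import *
import cv2, numpy as np
for n in ("side","top"):
    p,d=snapshot(n); cv2.imwrite(f"pics/{n}0.png",p); np.save(f"{n}0.npy",d)
    c=camera_params(n); print(n,{k:np.round(v,3).tolist() for k,v in c.items()}, (d>0).mean())
o=get_obs(); print(o)
E
```

```text
pics
side {'fx': 405.344, 'fy': 405.344, 'cx': 320.445, 'cy': 199.065, 'extrinsics': [[0.891, -0.327, 0.315, 219.748], [-0.454, -0.646, 0.613, -574.672], [0.003, -0.69, -0.724, 874.499], [0.0, 0.0, 0.0, 1.0]]} 0.99582421875
top {'fx': 399.28, 'fy': 399.28, 'cx': 321.389, 'cy': 196.495, 'extrinsics': [[0.01, -0.998, 0.068, 469.785], [-1.0, -0.012, -0.024, 44.004], [0.025, -0.068, -0.997, 1303.474], [0.0, 0.0, 0.0, 1.0]]} 0.9962421875
{'time': 0.1, 'joints': array([ 1.00540781e+00,  4.91460869e-01,  1.55938642e+00,  3.39887240e-05,
        1.09172630e+00, -1.05583011e-01]), 'joint_velocities': array([-2.07036590e-03, -8.13620884e-04, -7.06186155e-05, -5.13445876e-05,
        3.36858633e-03, -9.43474816e-04]), 'joint_efforts': array([ 1.67503658e-03, -6.19449806e+01, -2.62027949e+01, -1.72355831e-04,
        2.92947429e-03,  1.56184382e-05]), 'eef_pos': array([277.22544795, 559.95168749, 255.81075445]), 'orientation': array([-1.75713428e-04,  2.27890446e-01,  9.73686656e-01, -4.58163277e-04]), 'force': array([-1.13494413, -0.70396938,  0.03070942]), 'torque': array([ 0.01754697, -0.00902688, -0.00844546]), 'finger_force': 0.0, 'width': 85.09135586586558}
```

View pics/side0.png

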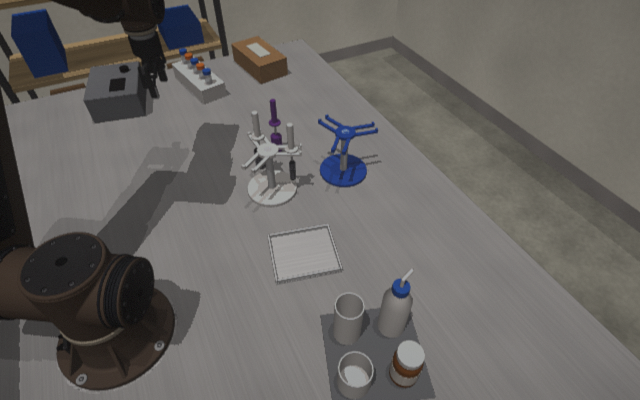

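View pics/top0.png

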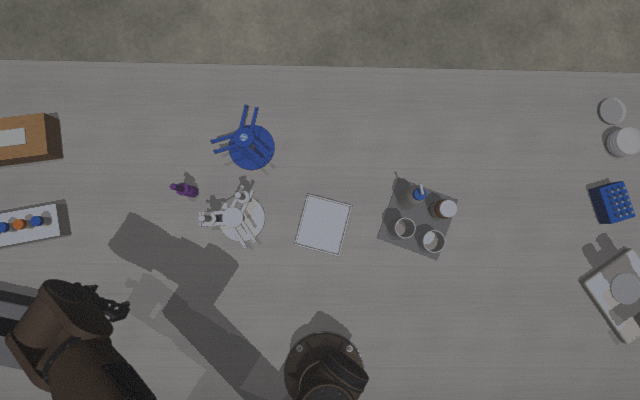

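Side view: the white stand is at about (270,180), the blue look-alike at (345,165) and a purple brush at (275,120). The tray is at (305,252). The mat vessels are an open tall beaker (348,318), an open squat one (355,375), the wash bottle (396,310) and the jar (407,365). Two handles hang in the white stand, at (256,125) and (291,137). I'll enlarge both areas to tell them apart.

```bash
python3 - <<'E'
import cv2,numpy as np
s=cv2.imread("pics/side0.png");t=cv2.imread("pics/top0.png")
a=cv2.resize(s[90:215,230:330],None,fx=4.4,fy=4.4,interpolation=cv2.INTER_CUBIC)[:550]
b=cv2.resize(t[170:260,185:275],(360,360),interpolation=cv2.INTER_CUBIC)
im=np.zeros((550,800,3),np.uint8); im[:,:440]=a; im[:360,440:]=b
cv2.imwrite("pics/crop1.png",im)
E
```

```text
(no output)
```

View pics/crop1.png

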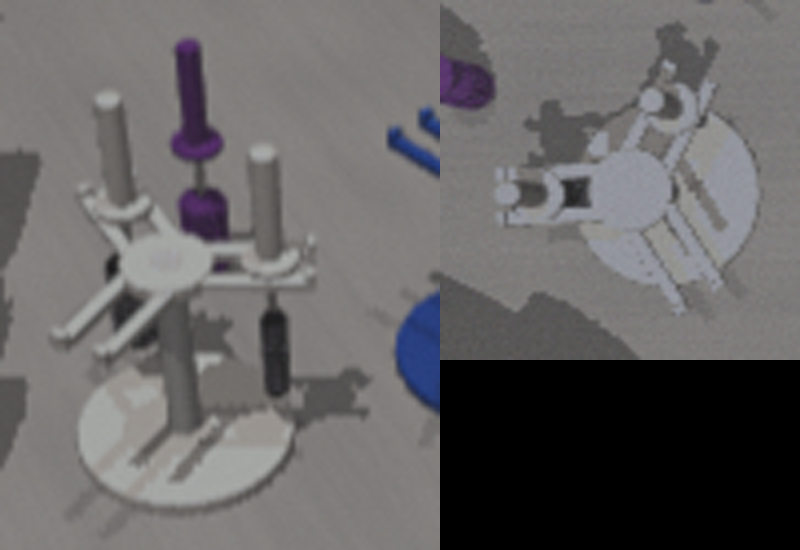

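The crop settles which is which. Of the two black-headed brushes, the left one (side (255,112)–(262,165), top (202,218)) has a head about twice as wide and grey rows, so it is the wide brush. The right one (side (290,125)–(293,175), top (238,195)) has a thin head, so it is the slim one. The purple one isn't hanging in the white stand and isn't meant. The empty fork points toward side (245,165), top (248,243). Next I'll measure from both views.

```bash
cat > h.py <<'E'
from cell import *
import cv2, numpy as np
from scipy.optimize import least_squares
def cloud(n,d):
    c=camera_params(n); v,u=np.mgrid[0:400,0:640]
    P=np.stack([(u-c['cx'])/c['fx']*d,(v-c['cy'])/c['fy']*d,d,np.ones_like(d)],-1)@np.array(c['extrinsics']).T
    P=P[...,:3]; P[d<=0]=np.nan; return P
def ray(n,u,v):
    c=camera_params(n);E=np.array(c['extrinsics'])
    r=E[:3,:3]@[(u-c['cx'])/c['fx'],(v-c['cy'])/c['fy'],1]; return E[:3,3],r/np.linalg.norm(r)
def onplane(n,u,v,z):
    o,r=ray(n,u,v); return o+r*(z-o[2])/r[2]
def tri(a,b):
    (o1,r1),(o2,r2)=ray(*a),ray(*b)
    s=np.linalg.lstsq(np.c_[r1,-r2],o2-o1,rcond=None)[0]
    p,q=o1+s[0]*r1,o2+s[1]*r2; return (p+q)/2,np.linalg.norm(p-q)
def circ(P,x0):
    f=lambda q:np.hypot(P[:,0]-q[0],P[:,1]-q[1])-q[2]
    return least_squares(f,x0,loss='soft_l1').x
E
python3 - <<'E'
from h import *
T=cloud('top',np.load('top0.npy'));S=cloud('side',np.load('side0.npy'))
p=lambda *a:print(*[np.round(x,1) if not isinstance(x,str) else x for x in a])
def near(C,xy,r,z0,z1):
    m=(np.hypot(C[...,0]-xy[0],C[...,1]-xy[1])<r)&(C[...,2]>z0)&(C[...,2]<z1); return C[m]
for nm,uv,suv in (('bench',(350,150),(220,220)),('mat',(420,215),(365,348)),('tray',(323,224),(305,255)),('hub',(232,216),(268,150))):
    p(nm,T[uv[1],uv[0]],S[suv[1],suv[0]])
for nm,uv,h in (('tall',(404,228),120),('squat',(433,240),70)):
    g=onplane('top',*uv,h)
    for k,C in (('T',T),('S',S)):
        A=near(C,g,50,40,200); zt=np.percentile(A[:,2],97); R=A[A[:,2]>zt-6]
        p(nm,k,'rim z',zt,len(R),circ(R,[g[0],g[1],30]))
for nm,uv in (('wide',(202,218)),('slim',(238,195))):
    g=onplane('top',*uv,240)
    for k,C in (('T',T),('S',S)):
        A=near(C,g,30,225,260); p(nm,k,len(A),np.median(A[:,:2],0),A[:,2].max() if len(A) else '')
        A=near(C,g,30,165,225); p('  shaft',len(A),np.median(A[:,:2],0))
g=onplane('top',243,218,12)
for k,C in (('T',T),('S',S)):
    A=near(C,g,110,5,20);p('base',k,len(A),A[:,:2].min(0),A[:,:2].max(0), (A[:,:2].min(0)+A[:,:2].max(0))/2,np.median(A[:,2]))
    A=near(C,T[216,232],35,145,170);p('hub',k,np.median(A,0))
E
```

```text
bench [713.9 -80.7   3.1] [308.5 222.7  -1.2]
mat [ 502.2 -312.     2. ] [ 480.4 -284.2    3.9]
tray [469.5   6.    6.6] [470.5   1.3   2.8]
hub [489.6 270.1 158.5] [487.4 265.3 156.8]
tall T rim z 126.5 69 [ 461.6 -233.    29.2]
tall S rim z 123.5 177 [ 461.7 -233.8   29.1]
squat T rim z 77.6 56 [ 421.  -334.2   33.3]
squat S rim z 74.3 214 [ 421.2 -334.7   33.3]
wide T 44 [482.2 332.7] 243.0
  shaft 40 [481.4 328.1]
wide S 44 [481.2 328.8] 241.9
  shaft 115 [480.6 328.2]
slim T 38 [544.2 239.9] 243.4
  shaft 33 [541.6 234. ]
slim S 47 [543.7 237. ] 241.2
  shaft 117 [542.7 235.2]
base T 990 [377.2 158.5] [590.2 362. ] [483.7 260.3] 11.7
hub T [487.  268.7 156.6]
base S 1243 [413.1 192.8] [560.1 343.4] [486.6 268.1] 10.9
hub S [486.7 265.1 155.7]
```

```bash
python3 - <<'E'
from h import *
T=cloud('top',np.load('top0.npy'));S=cloud('side',np.load('side0.npy'))
t=cv2.imread('pics/top0.png')
p=lambda *a:print(*[np.round(x,1) if not isinstance(x,str) else x for x in a])
C=np.array([487,267.])
uv={}
for k,Q in (('top',T),('side',S)):
    D=np.hypot(Q[...,0]-C[0],Q[...,1]-C[1])
    for nm,g in (('wide',(481.5,330)),('slim',(543,236))):
        m=(np.hypot(Q[...,0]-g[0],Q[...,1]-g[1])<25)&(Q[...,2]>236)
        v,u=np.nonzero(m); uv[nm,k]=(k,u.mean(),v.mean()); p(nm,k,len(u),Q[m].mean(0),uv[nm,k])
    m=(D<32)&(Q[...,2]>150)&(Q[...,2]<168); v,u=np.nonzero(m); uv['hub',k]=(k,u.mean(),v.mean())
    p('hub',k,len(u),(Q[m].min(0)+Q[m].max(0))/2,Q[m].mean(0))
    # base: circle fit on boundary pts
    m=(D<85)&(Q[...,2]>6)&(Q[...,2]<18); A=Q[m]; 
    # prongs
    m=(D>45)&(D<98)&(Q[...,2]>149)&(Q[...,2]<164); A=Q[m]; a=np.degrees(np.arctan2(A[:,1]-C[1],A[:,0]-C[0]))%120
    b=a[(np.degrees(np.arctan2(A[:,1]-C[1],A[:,0]-C[0]))%360>180)&(np.degrees(np.arctan2(A[:,1]-C[1],A[:,0]-C[0]))%360<260)]
    p('prong empty angle',len(b),np.median(b) if len(b) else 0,(b.min()+b.max())/2 if len(b) else 0,'all n',len(a))
for nm in ('wide','slim','hub'): p(nm,'tri',*tri(uv[nm,'top'],uv[nm,'side']))
# tray
g=t.astype(int)
for k,Q in (('top',T),('side',S)):
    m=(np.abs(Q[...,0]-470)<130)&(np.abs(Q[...,1]-5)<130)&(Q[...,2]>(12 if k=='top' else 10))&(Q[...,2]<25)
    m=cv2.morphologyEx(m.astype(np.uint8),cv2.MORPH_CLOSE,np.ones((3,3)))
    n,l,st,_=cv2.connectedComponentsWithStats(m); i=1+st[1:,4].argmax()
    A=Q[l==i][:,:2].astype(np.float32); A=A[~np.isnan(A).any(1)]; p('tray',k,len(A),str(cv2.minAreaRect(A)),np.nanmedian(Q[l==i][:,2]))
    m=(np.abs(Q[...,0]-470)<40)&(np.abs(Q[...,1]-5)<40); p('floor z',np.median(Q[m][:,2]))
E
```

```text
Traceback (most recent call last):
numpy._core._exceptions._UFuncNoLoopError: ufunc 'multiply' did not contain a loop with signature matching types (dtype('<U32'), dtype('float64')) -> None
```

Call:
{"fn": "jog_arm", "kwargs": {"commands": [[0,0,-0.03,0,0,-0.12],[0,0,-0.06,0,0,-0.24],[0,0,-0.08,0,0,-0.36],[0,0,-0.08,0,0,-0.46],[0,0,-0.08,0,0,-0.46]], "jaw": 0.085}}

```text
time: 0.52
eef_pos: [277.4, 560.2, 337.3]
orientation: [0.0, -0.002, 1.0, 0.001]
force: [-0.5, -0.6, -0.2]
width: 85.0
finger_force: 0.0
```

```bash
python3 - <<'E'
from h import *
T=cloud('top',np.load('top0.npy'));S=cloud('side',np.load('side0.npy'))
np.set_printoptions(precision=1,suppress=True); p=print
C=np.array([487,267.]); uv={}
for k,Q in (('top',T),('side',S)):
    D=np.hypot(Q[...,0]-C[0],Q[...,1]-C[1])
    for nm,g in (('wide',(481.5,330)),('slim',(543,236))):
        m=(np.hypot(Q[...,0]-g[0],Q[...,1]-g[1])<25)&(Q[...,2]>236)
        v,u=np.nonzero(m); uv[nm,k]=(k,u.mean(),v.mean()); p(nm,k,len(u),Q[m].mean(0))
    m=(D<32)&(Q[...,2]>150)&(Q[...,2]<168); v,u=np.nonzero(m); uv['hub',k]=(k,u.mean(),v.mean())
    p('hub',k,len(u),(Q[m].min(0)+Q[m].max(0))/2,Q[m].mean(0))
    m=(D>45)&(D<98)&(Q[...,2]>149)&(Q[...,2]<164); A=Q[m]; a=np.degrees(np.arctan2(A[:,1]-C[1],A[:,0]-C[0]))%360
    b=a[(a>180)&(a<260)]
    p('prong empty angle',len(b),np.median(b),(b.min()+b.max())/2)
for nm in ('wide','slim','hub'): p(nm,'tri',*tri(uv[nm,'top'],uv[nm,'side']))
for k,Q in (('top',T),('side',S)):
    m=(np.abs(Q[...,0]-470)<130)&(np.abs(Q[...,1]-5)<130)&(Q[...,2]>(12 if k=='top' else 10))&(Q[...,2]<25)
    m=cv2.morphologyEx(m.astype(np.uint8),cv2.MORPH_CLOSE,np.ones((3,3)))
    n,l,st,_=cv2.connectedComponentsWithStats(m); i=1+st[1:,4].argmax()
    A=Q[l==i]; A=A[~np.isnan(A).any(1)]; p('tray',k,len(A),cv2.minAreaRect(A[:,:2].astype(np.float32)),np.median(A[:,2]))
    m=(np.abs(Q[...,0]-470)<40)&(np.abs(Q[...,1]-5)<40); p('floor z',np.median(Q[m][:,2]))
E
```

```text
wide top 32 [483.1 334.3 239.6]
slim top 31 [545.2 241.1 239.7]
hub top 366 [486.9 268.7 156.9] [486.9 268.2 156.7]
prong empty angle 129 205.52321157612857 210.96492607106325
wide side 24 [482.3 332.9 238.8]
slim side 24 [544.9 239.8 238.9]
hub side 268 [487.6 267.7 155.5] [486.3 265.5 155.8]
prong empty angle 141 219.3724247324255 211.2177357672877
wide tri [483.  335.  237.3] 0.2644229758597648
slim tri [545.4 241.4 237.7] 0.19848182451017454
hub tri [487.1 268.9 152.9] 0.40115943738350657
tray top 329 ((468.0103454589844, 6.30780029296875), (149.76097106933594, 169.79847717285156), 76.14942169189453) 17.23490432710173
floor z 5.008022260148891
tray side 570 ((468.50958251953125, 6.3054962158203125), (152.60906982421875, 170.46267700195312), 76.04930877685547) 15.605764675311434
floor z 3.830387330898361
```

Call:
{"fn": "jog_arm", "kwargs": {"commands": [[-0.0197,-0.0349,0,0,0,0],[-0.0394,-0.0698,0,0,0,0],[-0.0591,-0.1047,0,0,0,0],[-0.0788,-0.1396,0,0,0,0],[-0.0985,-0.1745,0,0,0,0]]}}

```text
time: 0.93
eef_pos: [376.1, 383.8, 335.3]
orientation: [-0.001, 0.002, 1.0, -0.001]
force: [1.7, 1.0, 0.5]
width: 84.7
finger_force: 0.0
```

Call:
{"fn": "jog_arm", "kwargs": {"commands": [[-0.0197,-0.0349,0,0,0,0],[-0.0394,-0.0698,0,0,0,0],[-0.0591,-0.1047,0,0,0,0],[-0.0788,-0.1396,0,0,0,0],[-0.0985,-0.1745,0,0,0,0]]}}

```text
time: 1.35
eef_pos: [474.7, 209.2, 335.5]
orientation: [-0.001, 0.002, 1.0, -0.0]
force: [0.5, 0.9, -0.9]
width: 85.0
finger_force: 0.0
```

Call:
{"fn": "jog_arm", "kwargs": {"commands": [[0.001,-0.04,0,0,0,0],[0.002,-0.08,0,0,0,0],[0.003,-0.12,0,0,0,0],[0.004,-0.16,0,0,0,0],[0.006,-0.2,0,0,0,0]]}}

```text
time: 1.77
eef_pos: [467.7, 9.4, 335.4]
orientation: [-0.001, 0.002, 1.0, 0.0]
force: [1.4, 0.0, 0.2]
width: 85.1
finger_force: 0.0
```

Call:
{"fn": "jog_arm", "kwargs": {"commands": [[0.001,-0.035,0.02,0,0,0],[0.002,-0.07,0.04,0,0,0],[0.003,-0.105,0.06,0,0,0],[0.004,-0.14,0.08,0,0,0],[0.006,-0.175,0.1,0,0,0]]}}

```text
time: 2.18
eef_pos: [461.7, -165.4, 234.6]
orientation: [-0.001, 0.002, 1.0, 0.0]
force: [2.4, 0.4, 0.3]
width: 85.1
finger_force: 0.0
```

Call:
{"fn": "jog_arm", "kwargs": {"commands": [[0,-0.03,0.02,0,0,0],[0,-0.06,0.04,0,0,0],[0,-0.068,0.06,0,0,0],[0,-0.068,0.06,0,0,0],[0,-0.068,0.06,0,0,0]]}}

```text
time: 2.6
eef_pos: [461.8, -231.5, 175.2]
orientation: [-0.001, 0.002, 1.0, 0.001]
force: [-0.5, 0.6, 0.8]
width: 85.0
finger_force: 0.0
```

```bash
python3 - <<'E'
from h import *
o=get_obs();print(o['eef_pos'],o['orientation'])
p,d=snapshot('side'); q,e=snapshot('top')
a=cv2.resize(p[250:400,290:450],None,fx=3,fy=3); b=cv2.resize(q[170:270,365:465],(320,320))
im=np.zeros((450,800,3),np.uint8);im[:,:480]=a;im[:320,480:]=b;cv2.imwrite('pics/g1.png',im)
E
```

```text
[ 461.75884588 -231.53716586  175.20485453] [-0.00148625  0.0016262   0.99999695  0.00111302]
```

View pics/g1.png

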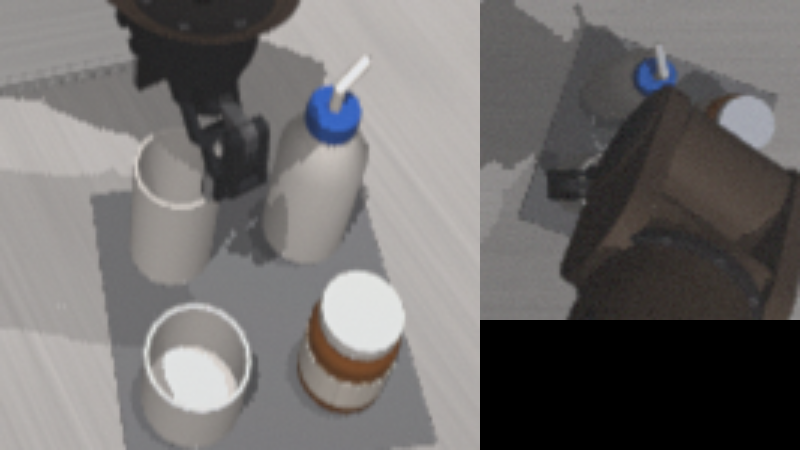

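The crop shows the tall open beaker at crop (175,205), clearly taller than the squat one at (198,375). The near finger is beside it, clear of the wash bottle. I'll descend and grip.

Call:
{"fn": "jog_arm", "kwargs": {"commands": [[0,-0.002,0.02,0,0,0],[0,-0.002,0.04,0,0,0],[0,-0.002,0.06,0,0,0],[0,-0.002,0.078,0,0,0],[0,-0.002,0.078,0,0,0]]}}

```text
time: 3.12
eef_pos: [462.2, -232.4, 97.1]
orientation: [-0.001, -0.0, 1.0, 0.001]
force: [0.6, 0.1, -0.1]
width: 85.0
finger_force: 0.0
```

Call:
{"fn": "jog_arm", "kwargs": {"commands": [[0,0,0,0,0,0],[0,0,0,0,0,0],[0,0,0,0,0,0],[0,0,0,0,0,0],[0,0,0,0,0,0]], "jaw": 0.05, "squeeze": 30}}

```text
time: 3.53
eef_pos: [463.1, -233.6, 100.0]
orientation: [0.001, -0.0, 1.0, -0.0]
force: [-0.3, 4.8, 9.4]
width: 62.5
finger_force: 32.4
```

Call:
{"fn": "jog_arm", "kwargs": {"commands": [[0,0,0,0,0,0],[0,0,0,0,0,0]]}}

```text
time: 3.7
eef_pos: [463.1, -233.6, 100.0]
orientation: [0.001, -0.0, 1.0, -0.0]
force: [-0.8, 5.3, 8.3]
width: 62.2
finger_force: 32.4
```

Call:
{"fn": "jog_arm", "kwargs": {"commands": [[0,0,-0.01,0,0,0],[0,0,-0.025,0,0,0],[0,0,-0.045,0,0,0],[0,0.01,-0.06,0,0,0],[-0.001,0.03,-0.06,0,0,0]]}}

```text
time: 4.12
eef_pos: [464.6, -205.4, 162.1]
orientation: [0.003, 0.001, 1.0, -0.002]
force: [0.8, 0.1, -1.8]
width: 62.2
finger_force: 33.5
```

Call:
{"fn": "jog_arm", "kwargs": {"commands": [[-0.001,0.03,0,0,0,0],[-0.002,0.06,0,0,0,0],[-0.003,0.09,0,0,0,0],[-0.004,0.12,0,0,0,0],[-0.005,0.15,0,0,0,0]]}}

```text
time: 4.53
eef_pos: [468.5, -52.6, 159.6]
orientation: [0.001, 0.0, 1.0, -0.0]
force: [1.2, -0.5, -1.7]
width: 62.3
finger_force: 33.5
```

Call:
{"fn": "jog_arm", "kwargs": {"commands": [[0,0.025,0,0,0,0],[0,0.045,0,0,0,0],[0,0.055,0,0,0,0],[0,0.06,0,0,0,0],[0,0.06,0,0,0,0]]}}

```text
time: 4.95
eef_pos: [468.6, 6.5, 158.9]
orientation: [0.001, -0.001, 1.0, -0.0]
force: [-0.3, -0.3, -1.4]
width: 62.1
finger_force: 33.6
```

```bash
python3 - <<'E'
from h import *
o=get_obs();print(o['eef_pos'],o['orientation'],o['force'],o['width'])
S=cloud('side',snapshot('side')[1])
m=(np.hypot(S[...,0]-468,S[...,1]-6)<45)&(S[...,2]>30)
A=S[m]; h=np.histogram(A[:,2],np.arange(20,260,6)); print(dict(zip(h[1].tolist(),h[0].tolist())))
for z0 in (60,75,90): 
    B=A[(A[:,2]>z0)&(A[:,2]<z0+15)]; print(z0,len(B),circ(B,[468,6,31]) if len(B)>5 else '')
E
```

```text
[468.62741769   6.51857522 158.94728241] [ 5.25581675e-04 -6.62836727e-04  9.99999639e-01 -8.27254150e-05] [-0.26904965 -0.26613962 -1.3678029 ] 62.12447207899753
{20: 0, 26: 0, 32: 0, 38: 0, 44: 0, 50: 0, 56: 2, 62: 33, 68: 32, 74: 36, 80: 33, 86: 33, 92: 39, 98: 37, 104: 38, 110: 38, 116: 48, 122: 44, 128: 38, 134: 40, 140: 39, 146: 48, 152: 54, 158: 54, 164: 44, 170: 41, 176: 55, 182: 28, 188: 11, 194: 13, 200: 25, 206: 28, 212: 21, 218: 19, 224: 19, 230: 25, 236: 36, 242: 40, 248: 28}
60 72 [468.07878815   7.23750464  30.64999809]
75 82 [467.91277972   6.85243521  30.74491209]
90 98 [467.78442359   6.48480262  30.69705406]
```

Call:
{"fn": "jog_arm", "kwargs": {"commands": [[0,0,0.015,0,0,0],[0,0,0.03,0,0,0],[0,0,0.045,0,0,0],[0,0,0.051,0,0,0],[0,0,0.053,0,0,0]]}}

```text
time: 5.42
eef_pos: [468.3, 5.3, 104.5]
orientation: [-0.001, 0.001, 1.0, 0.0]
force: [-0.5, -0.5, -1.5]
width: 62.7
finger_force: 33.6
```

Call:
{"fn": "jog_arm", "kwargs": {"commands": [[0,0,0.001,0,0,0],[0,0,0.002,0,0,0],[0,0,0.003,0,0,0],[0,0,0.004,0,0,0],[0,0,0.004,0,0,0]]}}

```text
time: 5.83
eef_pos: [468.5, 6.2, 101.5]
orientation: [0.0, -0.0, 1.0, 0.0]
force: [0.1, 0.2, -1.4]
width: 62.2
finger_force: 33.6
```

Call:
{"fn": "jog_arm", "kwargs": {"commands": [[0,0,0.0005,0,0,0],[0,0,0.001,0,0,0],[0,0,0.001,0,0,0]]}}

```text
time: 6.08
eef_pos: [468.8, 6.3, 101.1]
orientation: [0.001, -0.0, 1.0, -0.0]
force: [-0.6, 0.0, 9.1]
width: 62.4
finger_force: 34.0
```

Call:
{"fn": "jog_arm", "kwargs": {"commands": [[0,0,0.0005,0,0,0],[0,0,0.001,0,0,0],[0,0,0.001,0,0,0]]}}

```text
time: 6.33
eef_pos: [468.9, 6.5, 100.8]
orientation: [0.001, -0.0, 1.0, 0.0]
force: [-3.4, 5.2, 22.2]
width: 62.5
finger_force: 34.3
```

Call:
{"fn": "jog_arm", "kwargs": {"commands": [[0,0,-0.001,0,0,0],[0,0,-0.001,0,0,0]]}}

```text
time: 6.5
eef_pos: [468.7, 6.3, 100.9]
orientation: [0.001, -0.0, 1.0, -0.0]
force: [-0.4, 2.6, 9.7]
width: 62.5
finger_force: 33.8
```

Call:
{"fn": "jog_arm", "kwargs": {"commands": [[0,0,0,0,0,0],[0,0,0,0,0,0],[0,0,0,0,0,0],[0,0,0,0,0,0],[0,0,0,0,0,0]], "jaw": 0.085}}

```text
time: 6.92
eef_pos: [468.4, 6.1, 100.2]
orientation: [-0.0, -0.0, 1.0, 0.0]
force: [0.3, 0.3, 0.0]
width: 84.8
finger_force: 0.0
```

Call:
{"fn": "jog_arm", "kwargs": {"commands": [[0,0,-0.02,0,0,0],[0,0,-0.05,0,0,0],[0,0,-0.09,0,0,0],[0,0,-0.13,0,0,0],[0,0,-0.17,0,0,0]]}}

```text
time: 7.33
eef_pos: [467.9, 6.2, 272.1]
orientation: [-0.0, -0.0, 1.0, 0.0]
force: [0.5, 0.5, 0.1]
width: 85.4
finger_force: 0.0
```

Call:
{"fn": "jog_arm", "kwargs": {"commands": [[-0.002,0.03,-0.02,0,0,0],[-0.004,0.07,-0.02,0,0,0],[-0.006,0.11,-0.02,0,0,0],[-0.008,0.15,-0.02,0,0,0],[-0.01,0.19,-0.02,0,0,0]]}}

```text
time: 7.75
eef_pos: [478.0, 197.9, 290.5]
orientation: [0.0, 0.0, 1.0, 0.0]
force: [1.5, -1.3, 0.4]
width: 85.5
finger_force: 0.0
```

```bash
python3 - <<'E'
from h import *
o=get_obs();print(o['time'],o['eef_pos'],o['orientation'],o['force'],o['width'])
for n in ('side','top'):
    p,d=snapshot(n);S=cloud(n,d); A=S[(np.hypot(S[...,0]-468,S[...,1]-6)<45)&(S[...,2]>110)&(S[...,2]<140)]
    R=A[A[:,2]>np.percentile(A[:,2],95)-6]; print(n,len(R),np.percentile(A[:,2],95),circ(R,[468,6,30]))
    cv2.imwrite(f'pics/{n}2.png',p)
E
```

```text
7.75 [478.04902601 197.92881477 290.52237366] [2.28348915e-04 1.47101358e-04 9.99999961e-01 6.60345747e-05] [ 1.50169405 -1.30397261  0.44504145] 85.4634179168988
side 121 125.00082727341325 [467.51933079   5.53334394  29.20631028]
top 54 127.39540257293882 [467.20927096   6.1269405   29.3772819 ]
```

Call:
{"fn": "jog_arm", "kwargs": {"commands": [[-0.001,0.035,0,0,0,0],[-0.002,0.07,0,0,0,0],[-0.003,0.105,0,0,0,0],[-0.005,0.13,0,0,0,0],[-0.005,0.137,0,0,0,0]]}}

```text
time: 8.27
eef_pos: [483.4, 335.6, 289.8]
orientation: [-0.0, -0.001, 1.0, 0.0]
force: [1.2, -0.3, 0.3]
width: 84.4
finger_force: 0.0
```

Call:
{"fn": "jog_arm", "kwargs": {"commands": [[0,0,0.02,0,0,0],[0,0,0.04,0,0,0],[0,0,0.06,0,0,0],[0,0,0.078,0,0,0],[0,0,0.08,0,0,0]]}}

```text
time: 8.68
eef_pos: [482.6, 331.6, 207.3]
orientation: [-0.002, 0.0, 1.0, -0.001]
force: [-0.3, -0.6, -0.5]
width: 85.2
finger_force: 0.0
```

```bash
python3 - <<'E'
from h import *
o=get_obs();print(o['time'],o['eef_pos'],o['force'],o['width'])
p,d=snapshot('side');cv2.imwrite('pics/g2.png',cv2.resize(p[60:215,210:340],None,fx=3.8,fy=3.8))
E
```

```text
8.6833 [482.55541239 331.58768447 207.34051608] [-0.34264949 -0.60579136 -0.52383   ] 85.22657896569201
```

View pics/g2.png

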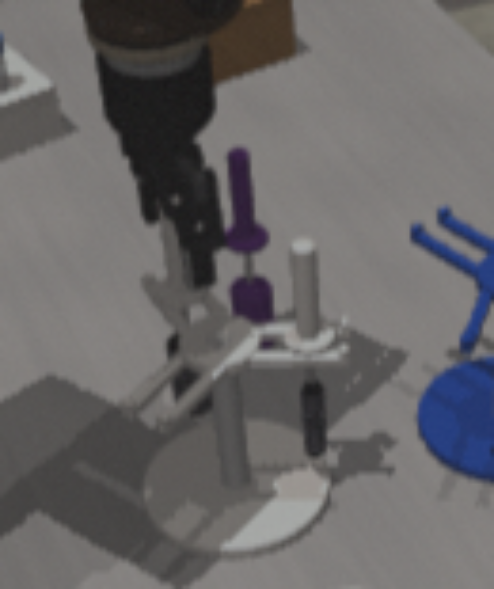

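The crop shows the handle at (178,250) between the two fingers at (150,200) and (205,235), with the collar below free. I'll close on it.

Call:
{"fn": "jog_arm", "kwargs": {"commands": [[0,0,0,0,0,0],[0,0,0,0,0,0],[0,0,0,0,0,0],[0,0,0,0,0,0],[0,0,0,0,0,0]], "jaw": 0.01, "squeeze": 60}}

```text
time: 9.15
eef_pos: [483.5, 333.2, 211.0]
orientation: [0.001, -0.0, 1.0, 0.0]
force: [0.2, -0.1, 0.2]
width: 25.3
finger_force: 0.0
```

Call:
{"fn": "jog_arm", "kwargs": {"commands": [[0,0,0,0,0,0],[0,0,0,0,0,0],[0,0,0,0,0,0],[0,0,0,0,0,0],[0,0,0,0,0,0]]}}

```text
time: 9.57
eef_pos: [483.5, 333.2, 210.8]
orientation: [0.0, -0.0, 1.0, 0.0]
force: [-1.4, -2.6, 6.1]
width: 16.9
finger_force: 58.3
```

Call:
{"fn": "jog_arm", "kwargs": {"commands": [[0,0,-0.006,0,0,0],[0,0,-0.015,0,0,0],[0,0,-0.016,0,0,0],[0,0,-0.016,0,0,0]]}}

```text
time: 9.9
eef_pos: [483.6, 333.3, 227.1]
orientation: [0.001, -0.0, 1.0, 0.0]
force: [-0.4, -0.9, -1.0]
width: 16.6
finger_force: 58.4
```

Call:
{"fn": "jog_arm", "kwargs": {"commands": [[0.001,0.01,0,0,0,0],[0.002,0.025,0,0,0,0],[0.003,0.045,0,0,0,0],[0.005,0.065,0,0,0,0],[0.006,0.08,0,0,0,0]]}}

```text
time: 10.32
eef_pos: [476.8, 415.7, 226.0]
orientation: [-0.0, -0.0, 1.0, 0.0]
force: [1.2, 0.5, -0.2]
width: 16.6
finger_force: 58.5
```

Call:
{"fn": "jog_arm", "kwargs": {"commands": [[0,0.003,-0.02,0,0,0],[0,0.003,-0.055,0,0,0],[0,0.003,-0.09,0,0,0],[0,0.003,-0.125,0,0,0],[0,0.003,-0.15,0,0,0]]}}

```text
time: 10.73
eef_pos: [477.1, 417.3, 379.4]
orientation: [0.001, -0.0, 1.0, 0.001]
force: [-0.1, 0.8, -0.3]
width: 16.6
finger_force: 58.5
```

```bash
cat > br.py <<'E'
from h import *
o=get_obs();e=o['eef_pos'];print(o['time'],e,o['orientation'],o['force'],o['width'])
for n in ('side','top'):
    p,d=snapshot(n);S=cloud(n,d);D=np.hypot(S[...,0]-e[0],S[...,1]-e[1])
    A=S[(D<40)&(S[...,2]>e[2]-185)&(S[...,2]<e[2]-20)]
    if len(A)<10: print(n,len(A)); continue
    print(n,len(A),'min z rel',A[:,2].min()-e[2])
    for a,b,r in ((-170,-135,18),(-135,-100,18)):
        B=A[(A[:,2]>e[2]+a)&(A[:,2]<e[2]+b)]
        if len(B)>15:
            q=least_squares(lambda c:np.hypot(B[:,0]-c[0],B[:,1]-c[1])-r,e[:2],loss='soft_l1').x; print(n,a,b,len(B),q-e[:2])
E
python3 br.py
```

```text
10.7333 [477.07808083 417.33622909 379.37777968] [ 9.81509040e-04 -4.77063373e-04  9.99999122e-01  7.51694277e-04] [-0.11135603  0.76370152 -0.3176658 ] 16.646399393570757
side 467 min z rel -172.4250579478143
side -170 -135 109 [-0.35440077  1.01296788]
side -135 -100 173 [-0.30682924  0.62220033]
top 195 min z rel -156.52376619570094
top -170 -135 41 [0.46836148 1.37673665]
top -135 -100 70 [0.72028978 1.02574212]
```

Call:
{"fn": "jog_arm", "kwargs": {"commands": [[0.001,-0.03,0,0,0,0],[0.002,-0.07,0,0,0,0],[0.003,-0.11,0,0,0,0],[0.004,-0.15,0,0,0,0],[0.005,-0.19,0,0,0,0]]}}

```text
time: 11.25
eef_pos: [471.8, 225.2, 375.2]
orientation: [-0.001, -0.001, 1.0, -0.0]
force: [1.8, -0.4, -0.6]
width: 16.4
finger_force: 58.7
```

Call:
{"fn": "jog_arm", "kwargs": {"commands": [[0.001,-0.04,0,0,0,0],[0.002,-0.08,0,0,0,0],[0.003,-0.12,0,0,0,0],[0.004,-0.16,0,0,0,0],[0.005,-0.19,0,0,0,0]]}}

```text
time: 11.67
eef_pos: [467.1, 34.2, 375.5]
orientation: [-0.001, 0.0, 1.0, -0.0]
force: [0.9, 0.0, -0.6]
width: 16.4
finger_force: 58.7
```

Call:
{"fn": "jog_arm", "kwargs": {"commands": [[0,-0.02,0.01,0,0,0],[0,-0.032,0.03,0,0,0],[0,-0.032,0.05,0,0,0],[0,-0.032,0.06,0,0,0],[0,-0.032,0.06,0,0,0]]}}

```text
time: 12.08
eef_pos: [466.8, 4.4, 313.6]
orientation: [-0.002, 0.0, 1.0, 0.0]
force: [0.1, -1.0, -0.5]
width: 16.8
finger_force: 58.8
```

```bash
python3 br.py && python3 - <<'E'
from h import *
p,d=snapshot('side');S=cloud('side',d)
A=S[(np.hypot(S[...,0]-468,S[...,1]-6)<45)&(S[...,2]>118)&(S[...,2]<128)]; print(circ(A,[468,6,30]))
cv2.imwrite('pics/g3.png',cv2.resize(p[100:290,240:380],None,fx=3,fy=3))
E
```

```text
12.0833 [466.79167038   4.40305943 313.55375384] [-2.47421942e-03  1.03086428e-04  9.99996849e-01  4.11232331e-04] [ 0.08306249 -1.03040086 -0.47336764] 16.809898237411605
side 606 min z rel -165.7486189762489
side -170 -135 120 [-1.22262258  1.10583529]
side -135 -100 227 [-0.93075704  1.16197224]
top 0
[467.48962206   5.46746276  29.21363645]
```

View pics/g3.png

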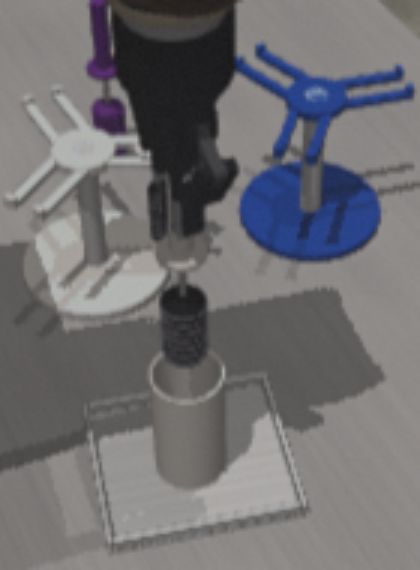

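Call:
{"fn": "jog_arm", "kwargs": {"commands": [[-0.001,0,0.02,0,0,0],[-0.001,0,0.05,0,0,0],[-0.001,0,0.08,0,0,0],[-0.001,0,0.11,0,0,0],[-0.001,0,0.12,0,0,0]]}}

```text
time: 12.65
eef_pos: [467.7, 4.6, 193.8]
orientation: [-0.001, -0.0, 1.0, 0.0]
force: [-0.4, -0.4, -1.7]
width: 16.6
finger_force: 58.8
```

Call:
{"fn": "jog_arm", "kwargs": {"commands": [[0,0,0.004,0,0,0],[0,0,0.008,0,0,0],[0,0,0.01,0,0,0],[0,0,0.01,0,0,0]]}}

```text
time: 12.98
eef_pos: [468.9, 4.2, 187.0]
orientation: [0.001, -0.0, 1.0, -0.0]
force: [0.1, 0.6, -0.8]
width: 16.8
finger_force: 58.8
```

Call:
{"fn": "jog_arm", "kwargs": {"commands": [[0,0,0.002,0,0,0],[0,0,0.004,0,0,0],[0,0,0.005,0,0,0],[0,0,0.005,0,0,0]]}}

```text
time: 13.32
eef_pos: [468.4, 4.2, 181.3]
orientation: [0.0, -0.0, 1.0, 0.0]
force: [0.7, 0.4, -2.0]
width: 16.8
finger_force: 58.8
```

Call:
{"fn": "jog_arm", "kwargs": {"commands": [[0,0,0.001,0,0,0],[0,0,0.002,0,0,0],[0,0,0.002,0,0,0]]}}

```text
time: 13.57
eef_pos: [468.9, 4.1, 179.8]
orientation: [0.001, -0.0, 1.0, -0.0]
force: [-0.7, 0.9, 6.0]
width: 16.7
finger_force: 59.9
```

Call:
{"fn": "jog_arm", "kwargs": {"commands": [[0,0,-0.03,0,0,0],[0,0,-0.065,0,0,0],[0,0,-0.095,0,0,0],[0,0,-0.1,0,0,0],[0,0,-0.1,0,0,0]]}}

```text
time: 13.98
eef_pos: [469.0, 4.1, 281.0]
orientation: [0.002, -0.0, 1.0, -0.0]
force: [0.4, 0.7, -1.4]
width: 16.4
finger_force: 59.0
```

Call:
{"fn": "jog_arm", "kwargs": {"commands": [[0,0,0.03,0,0,0],[0,0,0.06,0,0,0],[0,0,0.085,0,0,0],[0,0,0.094,0,0,0],[0,0,0.097,0,0,0]]}}

```text
time: 14.4
eef_pos: [467.5, 4.2, 180.0]
orientation: [-0.002, -0.0, 1.0, 0.0]
force: [-0.5, 0.6, 0.3]
width: 16.4
finger_force: 59.0
```

Call:
{"fn": "jog_arm", "kwargs": {"commands": [[0,0,0.002,0,0,0],[0,0,0.003,0,0,0],[0,0,0.003,0,0,0]]}}

```text
time: 14.65
eef_pos: [468.8, 4.1, 180.1]
orientation: [0.001, -0.0, 1.0, -0.0]
force: [0.6, 0.6, -0.6]
width: 16.4
finger_force: 59.1
```

Call:
{"fn": "jog_arm", "kwargs": {"commands": [[0,0,0.001,0,0,0],[0,0,0.001,0,0,0]]}}

```text
time: 14.82
eef_pos: [469.3, 4.1, 179.8]
orientation: [0.002, -0.0, 1.0, -0.0]
force: [-1.3, 0.1, 9.3]
width: 16.5
finger_force: 60.2
```

Call:
{"fn": "jog_arm", "kwargs": {"commands": [[0,0,-0.03,0,0,0],[0,0,-0.065,0,0,0],[0,0,-0.095,0,0,0],[0,0,-0.101,0,0,0],[0,0,-0.101,0,0,0]]}}

```text
time: 15.23
eef_pos: [469.0, 4.1, 281.6]
orientation: [0.003, -0.0, 1.0, -0.0]
force: [-0.8, -0.2, -0.2]
width: 16.3
finger_force: 59.0
```

Call:
{"fn": "jog_arm", "kwargs": {"commands": [[0,0,0.03,0,0,0],[0,0,0.06,0,0,0],[0,0,0.085,0,0,0],[0,0,0.094,0,0,0],[0,0,0.098,0,0,0]]}}

```text
time: 15.65
eef_pos: [467.8, 4.2, 179.6]
orientation: [-0.002, -0.0, 1.0, 0.0]
force: [-2.3, 1.6, 31.3]
width: 16.6
finger_force: 61.8
```

Call:
{"fn": "jog_arm", "kwargs": {"commands": [[0,0,0.002,0,0,0],[0,0,0.003,0,0,0],[0,0,0.003,0,0,0]]}}

```text
time: 15.9
eef_pos: [468.7, 4.2, 179.7]
orientation: [0.001, -0.0, 1.0, 0.0]
force: [-3.3, 0.9, 13.6]
width: 16.3
finger_force: 60.6
```

Call:
{"fn": "jog_arm", "kwargs": {"commands": [[0,0,-0.03,0,0,0],[0,0,-0.065,0,0,0],[0,0,-0.1,0,0,0],[0,0,-0.135,0,0,0],[0,0,-0.17,0,0,0]]}}

```text
time: 16.32
eef_pos: [468.0, 4.2, 351.1]
orientation: [0.001, -0.0, 1.0, -0.0]
force: [1.3, -0.4, -0.4]
width: 16.8
finger_force: 58.9
```

Call:
{"fn": "jog_arm", "kwargs": {"commands": [[0,0.01,-0.03,0,0,0],[-0.001,0.045,-0.03,0,0,0],[-0.002,0.085,-0.03,0,0,0],[-0.003,0.125,-0.03,0,0,0],[-0.004,0.165,-0.03,0,0,0]]}}

```text
time: 16.73
eef_pos: [471.9, 170.7, 379.5]
orientation: [0.001, 0.0, 1.0, 0.0]
force: [0.3, -0.8, -0.9]
width: 16.6
finger_force: 59.0
```

Call:
{"fn": "jog_arm", "kwargs": {"commands": [[-0.001,0.04,0,0,0,0],[-0.002,0.08,0,0,0,0],[-0.003,0.12,0,0,0,0],[-0.004,0.16,0,0,0,0],[-0.004,0.2,0,0,0,0]]}}

```text
time: 17.15
eef_pos: [475.9, 371.2, 379.2]
orientation: [0.0, -0.0, 1.0, 0.0]
force: [1.2, -0.6, -0.9]
width: 16.5
finger_force: 59.0
```

Call:
{"fn": "jog_arm", "kwargs": {"commands": [[0,0.03,0,0,0,0],[0,0.046,0,0,0,0],[0,0.046,0,0,0,0],[0,0.046,0,0,0,0]]}}

```text
time: 17.48
eef_pos: [476.0, 415.5, 378.4]
orientation: [-0.0, -0.001, 1.0, -0.0]
force: [-0.3, -0.5, -1.2]
width: 16.6
finger_force: 58.8
```

```bash
python3 br.py && python3 - <<'E'
from h import *
p,d=snapshot('side');S=cloud('side',d)
A=S[(np.hypot(S[...,0]-468,S[...,1]-6)<45)&(S[...,2]>118)&(S[...,2]<128)]; print('beaker',circ(A,[468,6,30]))
q,d2=snapshot('top');T=cloud('top',d2)
# empty wide fork: prong points
for k,Q in (('S',S),('T',T)):
    A=Q[(np.abs(Q[...,0]-483)<35)&(Q[...,1]>300)&(Q[...,1]<366)&(Q[...,2]>147)&(Q[...,2]<166)]
    for y in range(310,366,14):
        B=A[np.abs(A[:,1]-y)<7]; x=np.sort(B[:,0]); 
        if len(x)>3:
            i=np.argmax(np.diff(x)); print(k,y,len(x),'lo',x[:i+1].mean(),'hi',x[i+1:].mean(),'mid',(x[:i+1].mean()+x[i+1:].mean())/2,np.median(B[:,2]))
    print(k,'end y',A[:,1].max())
cv2.imwrite('pics/g4.png',cv2.resize(p[90:220,200:330],None,fx=4,fy=4))
E
```

```text
17.4833 [475.99025044 415.54440988 378.43636599] [-4.40400042e-05 -8.30183200e-04  9.99999647e-01 -1.25112640e-04] [-0.3215351  -0.4601545  -1.24896059] 16.58856032816035
side 462 min z rel -168.14728309776075
side -170 -135 109 [-0.50595326  1.10030865]
side -135 -100 174 [-0.30812851  0.83458406]
top 196 min z rel -162.79023250608094
top -170 -135 44 [-0.78669519 -0.71063442]
top -135 -100 103 [-0.49977364  0.02158277]
beaker [467.39935573   5.48332665  29.32304131]
S 310 25 lo 468.1269591407109 hi 498.9634993326329 mid 483.5452292366719 153.4135388500962
S 324 29 lo 466.9815717701518 hi 498.1636614230635 mid 482.57261659660765 153.4145472011569
S 338 26 lo 465.8698755849539 hi 497.3871904471198 mid 481.62853301603684 153.2364299134818
S 352 31 lo 465.0815245504074 hi 496.4739477613037 mid 480.77773615585556 154.18006282818862
S end y 365.74916075814076
T 310 37 lo 468.3186646165389 hi 499.4562343300821 mid 483.88744947331054 154.33462356289942
T 324 38 lo 467.70383041860316 hi 499.38054450491904 mid 483.5421874617611 154.73912935625617
T 338 33 lo 466.811211574923 hi 497.32135666706904 mid 482.066284120996 154.39734155829797
T 352 36 lo 465.6675770898528 hi 496.1910985031866 mid 480.9293377965197 155.55447617720085
T end y 364.2793277800993
```

View pics/g4.png

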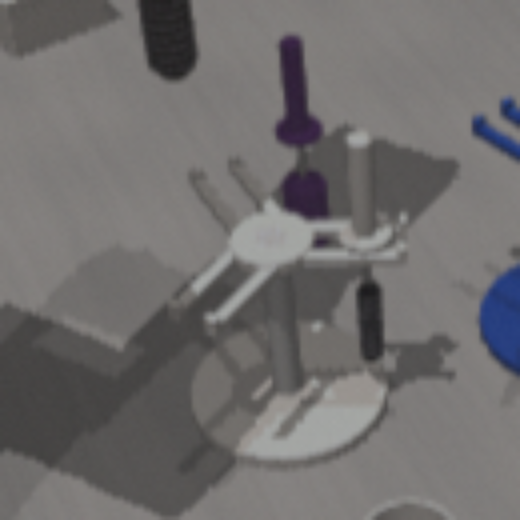

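Call:
{"fn": "jog_arm", "kwargs": {"commands": [[0,0,0.03,0,0,0],[0,0,0.065,0,0,0],[0,0,0.1,0,0,0],[0,0,0.135,0,0,0],[0,0,0.152,0,0,0]]}}

```text
time: 18.1
eef_pos: [475.6, 413.4, 222.8]
orientation: [-0.002, 0.001, 1.0, -0.001]
force: [-0.6, 1.1, -1.3]
width: 16.6
finger_force: 58.8
```

Call:
{"fn": "jog_arm", "kwargs": {"commands": [[0,0,0,0,0,0],[0,0,0,0,0,0]]}}

```text
time: 18.27
eef_pos: [476.8, 414.6, 226.7]
orientation: [-0.0, 0.0, 1.0, -0.0]
force: [0.4, 0.2, 0.2]
width: 16.2
finger_force: 58.8
```

Call:
{"fn": "jog_arm", "kwargs": {"commands": [[-0.001,-0.015,0,0,0,0],[-0.002,-0.033,0,0,0,0],[-0.004,-0.052,0,0,0,0],[-0.005,-0.07,0,0,0,0],[-0.006,-0.081,0,0,0,0]]}}

```text
time: 18.68
eef_pos: [483.0, 332.3, 228.5]
orientation: [0.001, 0.0, 1.0, 0.001]
force: [0.2, 0.3, -1.6]
width: 16.2
finger_force: 58.8
```

Call:
{"fn": "jog_arm", "kwargs": {"commands": [[0,0,0.004,0,0,0],[0,0,0.008,0,0,0],[0,0,0.012,0,0,0],[0,0,0.014,0,0,0],[0,0,0.014,0,0,0]]}}

```text
time: 19.1
eef_pos: [482.1, 334.7, 211.6]
orientation: [-0.0, -0.0, 1.0, -0.0]
force: [-0.9, -0.4, -0.7]
width: 16.8
finger_force: 58.8
```

Call:
{"fn": "jog_arm", "kwargs": {"commands": [[0,0,0.001,0,0,0],[0,0,0.001,0,0,0]]}}

```text
time: 19.27
eef_pos: [482.3, 334.5, 211.1]
orientation: [-0.0, -0.0, 1.0, -0.0]
force: [-0.5, -0.5, -1.1]
width: 16.8
finger_force: 58.8
```

Call:
{"fn": "jog_arm", "kwargs": {"commands": [[0,0,0.0005,0,0,0],[0,0,0.0005,0,0,0]]}}

```text
time: 19.43
eef_pos: [482.4, 334.4, 210.9]
orientation: [0.0, -0.0, 1.0, 0.0]
force: [0.2, -0.3, -0.4]
width: 16.5
finger_force: 58.9
```

Call:
{"fn": "jog_arm", "kwargs": {"commands": [[0,0,0.001,0,0,0],[0,0,0.001,0,0,0]]}}

```text
time: 19.6
eef_pos: [482.5, 334.4, 210.8]
orientation: [0.001, -0.0, 1.0, 0.0]
force: [-2.2, 0.3, 7.3]
width: 16.8
finger_force: 60.1
```

```bash
python3 - <<'E'
from h import *
o=get_obs();print(o['eef_pos'],o['force'])
p,d=snapshot('side');cv2.imwrite('pics/g5.png',cv2.resize(p[70:210,215:325],None,fx=4,fy=4))
E
```

```text
[482.45175345 334.38939926 210.82057688] [-2.16622525  0.28661914  7.25291505]
```

View pics/g5.png

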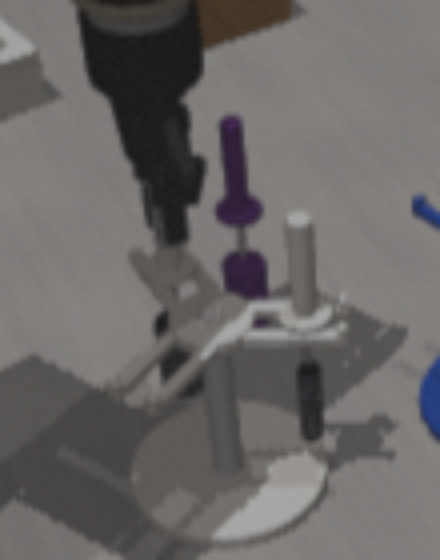

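The collar rests in the fork: contact is 7 N at the original height, with the stem in the slot. I'll release and rise.

Call:
{"fn": "jog_arm", "kwargs": {"commands": [[0,0,-0.0005,0,0,0],[0,0,-0.0005,0,0,0],[0,0,-0.0005,0,0,0],[0,0,-0.0005,0,0,0],[0,0,-0.0005,0,0,0]], "jaw": 0.07, "squeeze": 20}}

```text
time: 20.07
eef_pos: [482.4, 334.1, 210.2]
orientation: [-0.0, -0.0, 1.0, -0.0]
force: [-0.6, -0.4, 0.2]
width: 69.9
finger_force: 0.0
```

Call:
{"fn": "jog_arm", "kwargs": {"commands": [[0,0,0,0,0,0],[0,0,0,0,0,0],[0,0,0,0,0,0]]}}

```text
time: 20.32
eef_pos: [482.4, 334.1, 210.3]
orientation: [-0.0, -0.0, 1.0, 0.0]
force: [-0.7, 0.6, -0.7]
width: 70.2
finger_force: 0.0
```

Call:
{"fn": "jog_arm", "kwargs": {"commands": [[0,0,-0.01,0,0,0],[0,0,-0.03,0,0,0],[0,0,-0.06,0,0,0],[0,0,-0.1,0,0,0],[0,0,-0.14,0,0,0]]}}

```text
time: 20.73
eef_pos: [481.9, 333.9, 352.4]
orientation: [-0.0, -0.0, 1.0, -0.0]
force: [0.7, 0.1, -0.1]
width: 70.3
finger_force: 0.0
```

Call:
{"fn": "jog_arm", "kwargs": {"commands": [[0,0.03,0,0,0,0],[0,0.07,0,0,0,0],[0,0.11,0,0,0,0],[0,0.15,0,0,0,0],[0,0.15,0,0,0,0]]}}

```text
time: 21.15
eef_pos: [481.2, 489.4, 350.0]
orientation: [-0.0, -0.002, 1.0, 0.001]
force: [1.3, 0.8, -0.1]
width: 69.8
finger_force: 0.0
```

```bash
python3 - <<'E'
from h import *
o=get_obs();print(o['time'],o['eef_pos'],o['force'])
p,d=snapshot('side');S=cloud('side',d);q,d2=snapshot('top');T=cloud('top',d2)
for k,Q in (('S',S),('T',T)):
    for nm,g,z0,z1 in (('wide',(482,333),236,250),('wide shaft',(482,333),170,230),('slim',(545,240),236,250)):
        m=(np.hypot(Q[...,0]-g[0],Q[...,1]-g[1])<25)&(Q[...,2]>z0)&(Q[...,2]<z1); print(k,nm,m.sum(),Q[m].mean(0))
    A=Q[(np.hypot(Q[...,0]-468,Q[...,1]-6)<45)&(Q[...,2]>118)&(Q[...,2]<132)]; print('beaker',circ(A,[468,6,30]),np.percentile(A[:,2],95))
cv2.imwrite('pics/end.png',p[80:400,180:480])
E
```

```text
21.15 [481.16456875 489.39243117 349.98081663] [ 1.26957131  0.83254962 -0.1463135 ]
S wide 23 [481.09217704 330.88085526 238.37944521]
S wide shaft 114 [480.09367984 327.41154365 200.56127674]
S slim 22 [544.81954904 240.65227687 238.86529327]
beaker [467.54061144   5.21632275  29.24366397] 125.67025662151252
T wide 36 [481.10801925 332.65610379 239.06985334]
T wide shaft 33 [480.85876422 326.08151969 200.92569335]
T slim 34 [544.95928752 240.73150286 239.64739521]
beaker [467.18126546   6.02228998  29.3292264 ] 129.17404946698318
```

View pics/end.png

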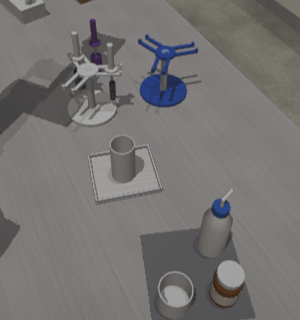

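The final picture shows the wide brush hanging in its fork at crop (75,45) and the beaker upright in the tray at (122,160). The slim brush and the mat vessels haven't moved, and the arm is clear. Handing in.

```bash
python3 -c "
from cell import *
print(close_job())"
```

```text
the job is handed in; nothing more can be done
None
```

I set the tall beaker upright in the tray, scrubbed it with three full strokes of the wide brush, hung the brush back in its original fork, and handed the job in at about 21 s. No verdict came back.

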